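# Clear the note case, release the cash cage gate and hold it wide

## Task

A grey note case lies in the way of the cash cage's gate: lay it flat and lengthways along the middle of the narrow white raised stand and let go of it. Then squeeze in the cage's catch with the round posts, fully, and only after that the catch with the flat plates, fully. Last, take the gate by its upright black knob, swing it past its detent until it stands wide open, about square to the cage front, and finish while still holding it there, knob gripped between the fingers (it springs back if let go); leave the other things on the desk where they are.

Things in the scene. Friction and masses are not known exactly. Their poses are not given: they have to be found in the camera images.
- case: Closed hard grey plastic note case with black ribs, 150 x 60 x 50 mm (x, y, z), about 0.4 kg, loose, lying flat in front of the gate. Origin: centre of its underside; x is its long axis, z up.
- stand_top (a point): Fixed white steel stand with a narrow raised ledge, 200 mm long (x), 40 mm wide (y), its top 80 mm above the desk on a thin web (foot 200 x 100 mm). Point: centre of the ledge's top face; x lengthways, z up.
- round_catch (a point): Squeeze catch with two round upright posts (tabs), 14 mm diameter; one of two on the cage's top rail, 120 mm apart along y, places swapped at random. Point: midway between its tabs, 160 mm above the desk (tabs reach from 128 to 175 mm). x level, into the cage; y along the rail from sliding to fixed tab; z up. Outer faces at y = -24 mm (sliding tab, as it starts) and +24 mm (fixed tab).
- flat_catch (a point): Squeeze catch with two flat upright plates (tabs), 30 mm wide (x), 6 mm thick; one of two on the cage's top rail, 120 mm apart along y, places swapped at random. Point: midway between its tabs, 160 mm above the desk (tabs reach from 128 to 175 mm). x level, into the cage; y along the rail from sliding to fixed tab; z up. Outer faces at y = -24 mm (sliding tab, as it starts) and +24 mm (fixed tab).
- round_slide (a joint): Travel of the round-post catch's sliding tab towards its fixed tab (along +y of round_catch), in m: 0 as it starts (bolt hooked over the gate), 0.014 fully in (outer faces of the tabs then 34 mm apart). It takes about 5 N and stays where it is left; the gate is free of it from 0.010.
- flat_slide (a joint): The same for the flat-plate catch: 0 out, 0.014 fully in, free of the gate from 0.010, about 5 N, stays where it is left.
- gate (a joint): Opening angle of the barred aluminium gate (210 mm long, 12 to 118 mm above the desk), rad: 0 shut, stop at 1.6. Upright hinge; opens outwards to the robot, clockwise seen from above. A spring pulls it shut (about 2 N at the knob when wide); a ball detent from about 0.45 to 0.95 rad must be overcome (about 5 N at the knob). Barred until both catches are in.
- gate_hinge (a point): Point on the gate's upright hinge axis, 160 mm above the desk; turns with the gate. Shut: x points away from the robot into the cage, y along the gate from its free end to the hinge, z up.
- gate_knob (a point): Upright round black knob, 20 mm diameter, near the free end of the gate, 45 mm out from its front face, 195 mm from the hinge along the gate. Point: on its axis, 160 mm above the desk, a good height for the middle of the finger pads; its top is at 185 mm, its bracket at 118 mm. It swings with the gate on a 200 mm radius about gate_hinge.
- stamp: Bystander: wooden rubber-stamp, 42 mm wide, 64 mm high. Origin: centre of underside.
- stapler: Bystander: black stapler 130 x 34 x 48 mm. Origin: centre of underside.
- pack: Bystander: banded pack of notes 150 x 66 x 50 mm. Origin: centre of underside.
- mug: Bystander: white mug, 80 mm wide, 90 mm high. Origin: centre of underside.
- calculator: Bystander: desk calculator 140 x 90 x 20 mm. Origin: centre of underside.
- coin_roll: Bystander: cardboard coin roll lying, 26 mm diameter, 60 mm long.

How it is judged (in metres and radians):
On the way, in this order (a step that is already met when the one before it is completed fails the run):
1. the case lies flat and lengthways on the middle of the stand, let go (z of case in the frame of stand_top between -0.006 and 0.006 m and x of case in the frame of stand_top between -0.03 and 0.03 m and y of case in the frame of stand_top between -0.013 and 0.013 m and angle between case's own z axis and vertical below 0.1 rad and angle between the x axis of case and the x axis of stand_top, either way round below 0.2 rad and contact force between the fingers and case below 0.1 N and linear speed of case below 0.02 m/s), for 0.2 s.
2. the round-post catch is squeezed in (value of joint round_slide above 0.01 m), for 0.1 s.
3. the flat-plate catch is squeezed in (value of joint flat_slide above 0.01 m), for 0.1 s.
4. the gate is swung past its detent to wide open (value of joint gate above 1.25 rad), for 0.2 s.
At the end, for the whole second after the job is handed in: Fingers still grip the black gate knob (over 4 N), gate open over 1.25 rad; both catches in over 10 mm; case at rest, untouched, flat on the stand (height 6 mm, tilt 0.1 rad), within 30 mm of its middle lengthways, 13 mm crosswise and 0.2 rad in direction (all of step 1 and value of joint each of round_slide, flat_slide above 0.01 m and value of joint gate above 1.25 rad and contact force between the fingers and black_knob above 4 N); the arm keeps its last pose, push and grip.
It fails at once if the flat-plate catch is squeezed in before the round-post one (value of joint flat_slide above 0.006 m and value of joint round_slide below 0.009 m).
It fails at once if one of the other things on the desk is pushed more than 40 mm or knocked over (distance of any of stamp, stapler, pack, mug, calculator, coin_roll from where it was at the start of the episode above 0.04 m or angle between any of stamp, stapler, pack, mug, calculator's own z axis and vertical above 0.6 rad).
It also fails if it takes over 72 s, if anything falls off the work surface, if the arm or the gripper's body presses on something with over 40 N, if the wrist force passes 120 N, or if a joint passes its speed limit or range.

## Robot

A 6-joint arm with a two-finger parallel gripper is mounted at the origin on the work surface. World frame = base frame: x ahead of the robot, y to its left, z up, the work surface at z = 0. Lengths are in mm, angles in rad, forces in N, time in s.
With the tool pointing down it reaches from about 400 to 825 mm from the base axis. Payload 7 kg.
Tool frame: the origin (TCP) lies midway between the tips of the shut fingers; the grasp point (between the pads) lies 19 mm behind it; z points along the fingers, y is the line along which they close (so a half turn about z gives the same grasp; the last joint's range is limited). The gripper opens to 88 mm and grips with 3 to 60 N. Pads are 19 mm wide; open, the fingers measure 130 mm over their backs; the gripper's body (78 mm by 193 mm) begins 47 mm behind the grasp point.
Start: joints at [1.476, 0.359, 0.012, 0, -1.224, -0.288], TCP at [252.132, 626.119, 226.561] pointing down, gripper open.
Joint ranges: [-3.07, 3.07], [-1.43, 2.12], [-1.02, 1.25], [-3.03, 1.67], [-3.05, -0], [-3.03, 3.03]. Speed limits (rad/s): [2.39, 2.39, 3.01, 3.14, 3.14, 3.14].

## Interface

Orientations are given as a unit quaternion [x, y, z, w].
In Python, from plant import move_ptp, line_to, move_joints, move_gripper, pause, solve_ik, camera, get_calibration, Unreachable, close_job, find_in, masks_of, current_t, current_joint_pos, current_qvel, current_tau, current_tcp_pos, current_eef_rot, current_contact_force, current_moment, current_width, current_finger_force gives the robot as it stands. Calls block until the motion is done:
- move_ptp(position, orientation): joint-space move of the TCP to a pose.
- line_to(position, velocity=150, ori=None): straight line of the TCP; ori=None keeps the orientation; velocity is the mean speed in mm/s.
- move_joints(angles): joint-space move.
- move_gripper(opening, force=None): finger opening in mm; force is the grip in N (None keeps the last); returns when the fingers have stopped.
- pause(seconds).
- solve_ik(position, orientation): joint angles nearest the present ones, or None.
- camera(name): name is "side" or "top" or "wrist"; returns the picture (400x640x3 uint8, red, green, blue); there is no depth.
- get_calibration(name): a dict with "fx", "fy", "cx", "cy" (pixels), "view" (4x4, takes a point from world to camera coordinates); the wrist camera has in their place "T_tool_cam" (4x4, takes a point from camera to tool coordinates, whose origin is the TCP and whose axes are the flange's). Camera axes: x right, y up, looking along -z (the intrinsics and any distortion apply to the point x, -y, -z); pixel columns grow to the right and rows downward; lengths in mm; the calibration is good to about 2 mm. A picture is of the moment at which its call begins: read the wrist's pose just before it. get_calibration takes no time and is no camera call.
A pose or a line that the arm cannot do raises Unreachable and nothing moves.
- close_job(): hands the job in; it is judged then, once.
Trained networks look in the newest picture that a camera, given by its name, has taken for a name from the list of things; names that differ only in an ending like _2 or _b are one class to them, and where a whole thing is asked for, a point or a joint stands for the part that bears it (a point fixed in the world has none). Each returns a list of dicts, best first, with "conf" (0 to 1); they miss things now and then, are a little off and sometimes report something else, mostly with a low value. They report only what shows in the picture. A call takes as long as a camera call.
- find_in(camera, target): "point" ([column, row] in pixels, amid what is visible of it).
- masks_of(camera, target): "mask" (400x640 bool, what is visible of it) and "point" ([column, row] in pixels, amid what is visible of it).
Readings, each from a call of its own:
- current_t(): time.
- current_joint_pos(): joint angles.
- current_qvel(): joint speeds.
- current_tau(): joint torques, N m.
- current_tcp_pos(): TCP position.
- current_eef_rot(): TCP orientation.
- current_contact_force(): force on the tool from outside, world axes, zero at the start.
- current_moment(): the same for the moment, N m.
- current_width(): finger opening in mm.
- current_finger_force(): force on a finger pad.
Only numpy, scipy, OpenCV 4.12 (cv2) and the standard library are available. Lean on these libraries where they do the work, as an engineer would, in place of code of your own. Each camera call takes 0.05 s, during which the arm holds its last target. There are 200 camera calls.

## Working session

There is one attempt and no reset: what is moved stays moved. The work goes in short steps, each a Python script; the robot and the scene stay as the last script left them, time stands still between calls to the robot, and variables do not carry over. Pictures are saved under pics/ and viewed, at most 10 in all, crops included, and the job is handed in when it is done.

```bash
ls; mkdir -p pics
python3 - <<'E'
from plant import *
import cv2
ims=[camera(n) for n in ("top","side")]
for n,i in zip(("top","side"),ims): cv2.imwrite(f"pics/{n}1.png",i[:,:,::-1])
for n in ("top","side"):
    c=get_calibration(n); print(n,c)
    for t in ("case","stand_top","round_catch","flat_catch","gate_knob","gate_hinge","gate","stamp","stapler","pack","mug","calculator","coin_roll"):
        print(t,[(d['conf'],d['point']) for d in find_in(n,t)][:3])
print(get_calibration("wrist"),current_eef_rot(),current_tcp_pos(),current_t())
E
```

```text
pics
plant.py
top {'fx': 426.2911510221754, 'fy': 426.2911510221754, 'cx': 321.4771860243037, 'cy': 198.0088721245413, 'view': array([[-2.39155742e-02, -9.99532097e-01,  1.90691329e-02,
        -6.29520435e+00],
       [ 9.95885950e-01, -2.21520179e-02,  8.78661581e-02,
        -5.03341127e+02],
       [-8.74026256e-02,  2.10920511e-02,  9.95949751e-01,
        -1.11634211e+03],
       [ 0.00000000e+00,  0.00000000e+00,  0.00000000e+00,
         1.00000000e+00]])}
case []
stand_top [(0.92, [443.1, 185.3])]
round_catch [(0.62, [356.5, 121.3]), (0.18, [428.4, 277.0])]
flat_catch [(0.59, [307.6, 120.0])]
gate_knob [(0.76, [328.4, 139.4])]
gate_hinge [(0.69, [334.8, 140.7])]
gate [(0.71, [335.8, 141.1])]
stamp [(0.5, [369.6, 252.4]), (0.34, [335.1, 201.2])]
stapler [(0.61, [185.1, 195.3])]
pack [(0.64, [192.1, 135.8]), (0.36, [185.3, 194.0])]
mug [(0.91, [437.5, 131.3])]
calculator [(0.69, [224.1, 264.8])]
coin_roll [(0.73, [429.8, 278.3])]
side {'fx': 407.4859648469195, 'fy': 407.4859648469195, 'cx': 314.9267777125634, 'cy': 197.93607623105746, 'view': array([[ 7.17716883e-01, -6.961609
[... 778 characters left out ...]
, 202.5]), (0.19, [368.2, 187.1])]
calculator [(0.64, [212.7, 200.9]), (0.45, [460.8, 238.7])]
coin_roll [(0.71, [340.3, 348.5])]
{'fx': 347.45192216944145, 'fy': 347.45192216944145, 'cx': 319.3910445281679, 'cy': 198.91693014412866, 'T_tool_cam': array([[-1.41885377e-03,  9.69118863e-01,  2.46589976e-01,
         6.65300465e+01],
       [ 9.99998294e-01,  1.08344951e-03,  1.49584339e-03,
        -1.57698733e-01],
       [ 1.18248226e-03,  2.46591678e-01, -9.69118747e-01,
        -1.57686552e+02],
       [ 0.00000000e+00,  0.00000000e+00,  0.00000000e+00,
         1.00000000e+00]])} [ 9.81741748e-01 -1.90218664e-01 -1.85158269e-05  1.54440213e-05] [252.10082228 626.12359077 226.55113249] 1.4
```

View pics/top1.png

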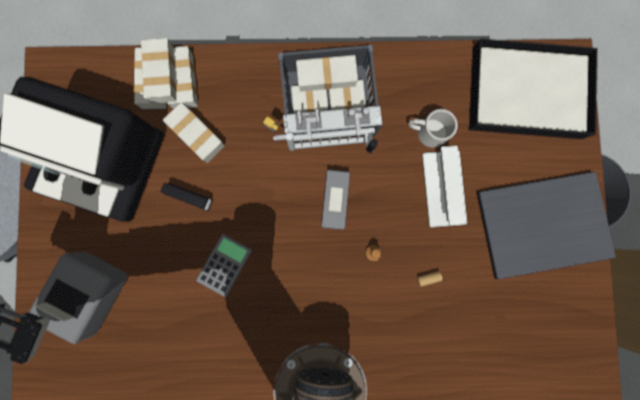

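View pics/side1.png

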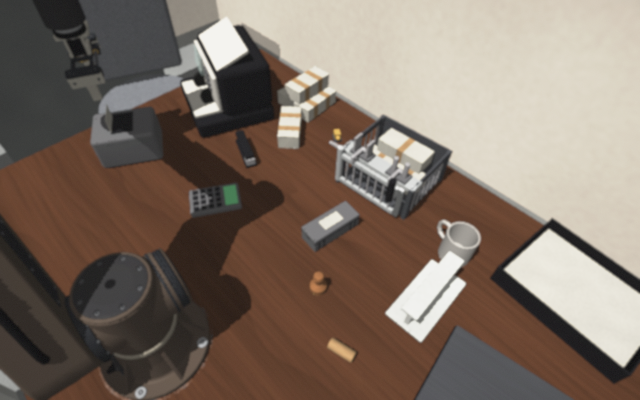

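Top view: case at (336,199), knob at (372,145), stand ledge at (445,187), cage top rail along row ~120. Side view: case (330,226), knob area ~(400,205), stand (428,290). Next I compute coarse positions and then take wrist views.

```bash
cat > h.py <<'E'
from plant import *
import numpy as np, cv2
from scipy.spatial.transform import Rotation as R
def down(psi): return [float(np.cos(psi/2)),float(np.sin(psi/2)),0.,0.]
def cam_pose(name):
    c=get_calibration(name)
    if name=="wrist":
        T=np.eye(4);T[:3,:3]=R.from_quat(current_eef_rot()).as_matrix();T[:3,3]=current_tcp_pos()
        return c,T@c["T_tool_cam"]
    return c,np.linalg.inv(c["view"])
def ray(cp,px):
    c,T=cp; d=np.array([(px[0]-c["cx"])/c["fx"],-(px[1]-c["cy"])/c["fy"],-1])
    return T[:3,3],T[:3,:3]@d
def onz(cp,px,z):
    o,d=ray(cp,px); return (o+d*(z-o[2])/d[2])
def proj(cp,P):
    c,T=cp; p=np.linalg.inv(T)@np.append(P,1); return [c["cx"]-c["fx"]*p[0]/p[2],c["cy"]+c["fy"]*p[1]/p[2]]
def tri(rs):
    A=np.zeros((3,3));b=np.zeros(3)
    for o,d in rs:
        d=d/np.linalg.norm(d);M=np.eye(3)-np.outer(d,d);A+=M;b+=M@o
    return np.linalg.solve(A,b)
E
python3 - <<'E'
from h import *
np.set_printoptions(precision=1,suppress=True)
t=cam_pose("top")
for n,p,z in [("case",(336,199),50),("stand",(445,187),80),("stand end1",(452,147),80),("knob",(372,145),170),("catchL",(307.6,120),160),("catchR",(356,121),160),("stamp",(372,252),40),("stap",(185,196),40),("mug",(440,130),60),("coin",(430,278),13),("railL",(277,140),118),("calc",(224,264),20)]:
    print(n,onz(t,p,z))
E
python3 - <<'E'
from h import *
import cv2
np.set_printoptions(precision=1,suppress=True)
def go(x,y,z,psi,nm):
    move_ptp([x,y,z],down(psi)); cp=cam_pose("wrist"); im=camera("wrist"); cv2.imwrite(f"pics/{nm}.png",im[:,:,::-1])
    import pickle; pickle.dump(cp,open(f"pics/{nm}.pkl","wb"))
    for t in ("case","stand_top","round_catch","flat_catch","gate_knob","gate"):
        print(nm,t,[(d['conf'],d['point']) for d in find_in("wrist",t)][:3])
go(540,-40,360,0,"w1")
print(current_t(),current_tcp_pos())
E
```

```text
case [497.2 -55.1  50. ]
stand [ 519.2 -332.9   80. ]
stand end1 [ 622.4 -356.2   80. ]
knob [ 612.7 -136.7  170. ]
catchL [678.3  13.6 160. ]
catchR [ 673.7 -101.8  160. ]
stamp [ 357.4 -145.8   40. ]
stap [514.7 339.1  40. ]
mug [ 672.5 -333.5   60. ]
coin [ 283.8 -301.8   13. ]
railL [640.9  90.5 118. ]
calc [334.9 242.4  20. ]
w1 case []
w1 stand_top [(0.59, [538.0, 155.5])]
w1 round_catch [(0.68, [555.9, 44.4]), (0.56, [387.4, 23.6]), (0.52, [267.5, 32.7])]
w1 flat_catch [(0.6, [264.4, 31.7])]
w1 gate_knob [(0.83, [335.4, 67.9])]
w1 gate [(0.76, [336.9, 70.5])]
4.3583 [540.1 -39.8 359.9]
```

View pics/w1.png

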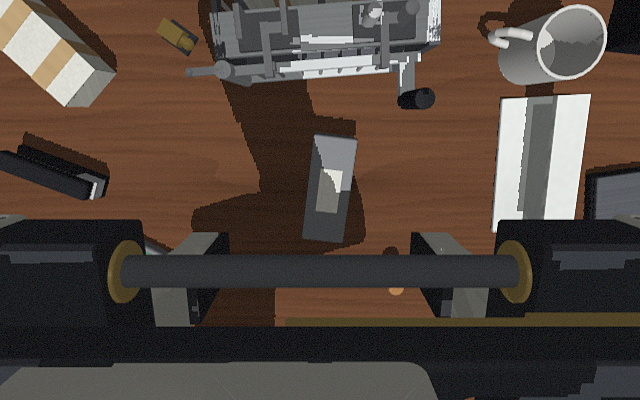

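Wrist view: case top spans about (316,135) to (343,243), knob (416,98), round posts on the right at about (371,12) and (412,5), flat plates on the left near (240–280,20), stand ledge strip around (540,165). I need closer views of the stand, case and cage.

Run:
```python
from h import *
import pickle
np.set_printoptions(precision=1,suppress=True)
def go(x,y,z,psi,nm,ts):
    move_ptp([x,y,z],down(psi)); pause(.2); cp=cam_pose("wrist"); im=camera("wrist"); cv2.imwrite(f"pics/{nm}.png",im[:,:,::-1])
    ms={}
    for t in ts:
        r=masks_of("wrist",t); ms[t]=r
        print(nm,t,[(d['conf'],d['point'],int(d['mask'].sum())) for d in r][:3])
    pickle.dump((cp,ms),open(f"pics/{nm}.pkl","wb"))
    return im
a=go(430,-190,340,0,"w2",("case","stand_top"))
b=go(610,-60,330,0,"w3",("round_catch","flat_catch","gate_knob"))
print(current_t(),current_tcp_pos())
A=a[0:260,100:640]; A=cv2.resize(A,None,fx=1.45,fy=1.15)
B=cv2.resize(b[0:230,120:540],None,fx=1.85,fy=1.3)
cv2.imwrite("pics/w2c.png",A[:,:,::-1]); cv2.imwrite("pics/w3c.png",B[:,:,::-1])
```

```text
w2 case [(0.68, [215.3, 104.8], 6826)]
w2 stand_top [(0.85, [440.6, 84.1], 12423)]
w3 round_catch [(0.91, [366.5, 93.4], 2834)]
w3 flat_catch [(0.88, [242.2, 103.6], 2971)]
w3 gate_knob [(0.81, [329.8, 131.6], 4127)]
6.775 [609.7 -60.5 330.5]
```

View pics/w2.png

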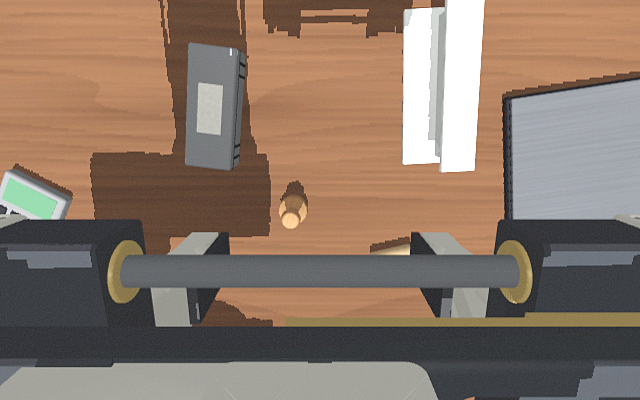

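View pics/w3.png

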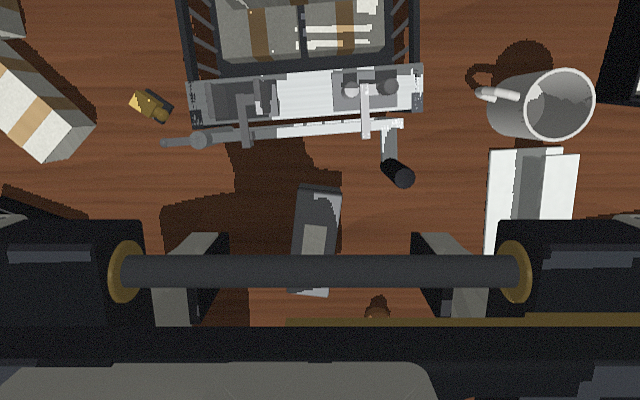

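w2: case top face roughly (190,43)–(240,50)–(233,170)–(186,163); ledge near end at (440,170)–(475,171). w3: round posts about (350,85) and (387,85), knob top (404,178).

Run:
```python
from h import *
import pickle
from scipy.optimize import minimize
np.set_printoptions(precision=1,suppress=True)
c1=pickle.load(open("pics/w1.pkl","rb"))
cp,ms=pickle.load(open("pics/w2.pkl","rb"))
for p in [(555,97),(590,95),(577,232),(545,232)]: print("ledge w1",onz(c1,p,80))
for p in [(440,170),(475,172),(485,0),(445.5,0)]: print("ledge w2",onz(cp,p,80))
def boxmask(v,cp,dims):
    x,y,a=v; P=[]
    for sx in(-.5,.5):
        for sy in(-.5,.5):
            for z in(0,dims[2]):
                P.append(proj(cp,[x+sx*dims[0]*np.cos(a)-sy*dims[1]*np.sin(a),y+sx*dims[0]*np.sin(a)+sy*dims[1]*np.cos(a),z]))
    m=np.zeros((400,640),np.uint8);cv2.fillConvexPoly(m,np.round(cv2.convexHull(np.float32(P))*16).astype(np.int32),1,shift=4);return m>0
M=ms["case"][0]["mask"]
f=lambda v:1-(boxmask(v,cp,(150,60,50))&M).sum()/(boxmask(v,cp,(150,60,50))|M).sum()
r=min((minimize(f,[497,-55,a],method="Nelder-Mead",options=dict(initial_simplex=[[497,-55,a],[512,-55,a],[497,-40,a],[497,-55,a+.15]])) for a in(-.2,0,.2)),key=lambda r:r.fun)
print("case",r.x[:2],round(r.x[2],3),r.fun)
c3,m3=pickle.load(open("pics/w3.pkl","rb"))
for p in [(350,85),(387,85)]: print("round",onz(c3,p,175))
print("knob",onz(c3,(404,178),185))
for k in m3: 
    ys,xs=np.where(m3[k][0]["mask"]); print(k,xs.min(),xs.max(),ys.min(),ys.max())
im=cv2.imread("pics/w3.png")[50:210,150:440].copy()
for k,col in(("round_catch",(0,0,255)),("flat_catch",(0,255,0))):
    pass
cv2.imwrite("pics/w3c.png",cv2.resize(im,None,fx=2.75,fy=2.75,interpolation=cv2.INTER_CUBIC))
```

```text
ledge w1 [ 622.3 -323.7   80. ]
ledge w1 [ 624.6 -365.5   80. ]
ledge w1 [ 449.8 -381.7   80. ]
ledge w1 [ 449.8 -339.1   80. ]
ledge w2 [ 427.2 -335.5   80. ]
ledge w2 [ 424.8 -378.2   80. ]
ledge w2 [ 613.1 -368.3   80. ]
ledge w2 [ 613.1 -325.6   80. ]
case [499.  -52.6] -0.126 0.047452896022330826
round [697.6 -86.9 175. ]
round [ 697.5 -118.7  175. ]
knob [ 618.1 -135.5  185. ]
round_catch 331 399 69 138
flat_catch 204 279 78 147
gate_knob 160 416 116 188
```

View pics/w3c.png

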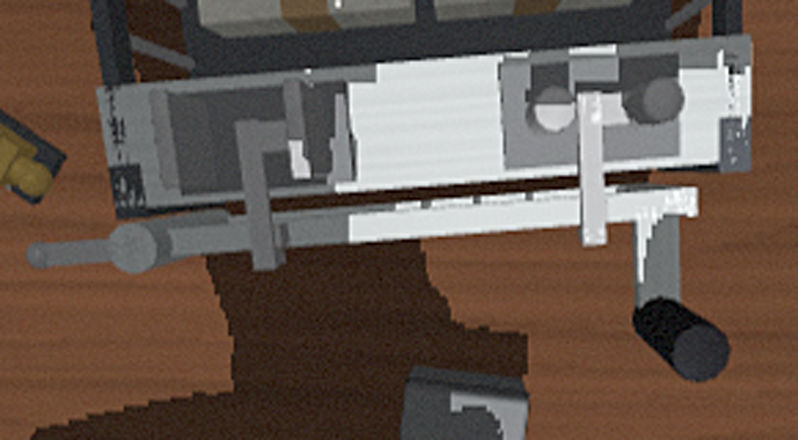

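w3 crop: round post tops at crop (553,110) and (658,100), flat plates at crop x≈163 and ≈293, knob top (700,352), hinge barrel (137,247); the rail is tilted by about 0.07 rad. Now I check the geometry and move the case.

Run:
```python
from h import *
import pickle
np.set_printoptions(precision=1,suppress=True)
c3,_=pickle.load(open("pics/w3.pkl","rb"))
q=lambda x,y:(150+x/2.75,50+y/2.75)
for n,p,z in [("postL",q(553,110),175),("postR",q(658,100),175),("flatL",q(158,140),175),("flatR",q(293,122),175),("knob",q(700,352),185),("hinge",q(137,247),125),("rail1",q(115,215),128),("rail2",q(750,170),128)]: print(n,onz(c3,p,z))
h=12
o=down(-.126)
move_gripper(88,30)
move_ptp([499,-52.6,100],o)
line_to([499,-52.6,h],120)
move_gripper(40,30); print("w",current_width(),current_finger_force())
line_to([499,-52.6,180],200)
print(current_width(),current_contact_force())
d=down(.058)
move_ptp([524.5,-351.2,190],d)
line_to([524.5,-351.2,110],150)
line_to([524.5,-351.2,h+81],40)
print(current_contact_force(),current_width(),current_t())
im=camera("side"); cv2.imwrite("pics/s2.png",cv2.resize(im[150:390,310:600],None,fx=2.4,fy=2.4)[:,:,::-1])
```

```text
postL [693.5 -87.9 175. ]
postR [ 696.4 -120.7  175. ]
flatL [684.7  36.8 175. ]
flatR [690.1  -6.2 175. ]
knob [ 618.1 -136.   185. ]
hinge [647.4  63.4 125. ]
rail1 [659.3  69.5 128. ]
rail2 [ 674.9 -164.5  128. ]
w 59.88217654079156 29.996857345104218
60.001093323396944 [-0.   0.8 -3.3]
[ 0.   0.2 -4.1] 59.73016060283608 12.8417
```

View pics/s2.png

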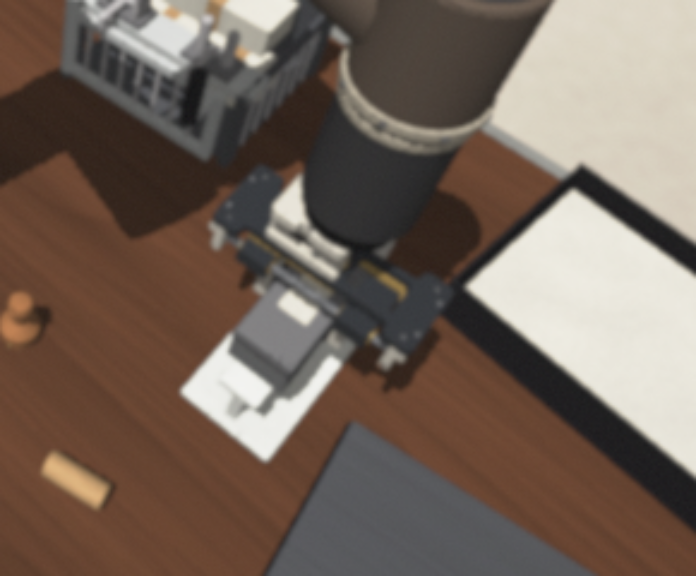

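The side crop shows the case over the stand, centred, with ledge visible beyond its near end at (240,385). Next: touch down, release, and check.

Run:
```python
from h import *
import pickle
np.set_printoptions(precision=1,suppress=True)
for z in (92.3,91.6,91,90.4):
    line_to([524.5,-351.2,z],20)
    f=current_contact_force(); print(z,f)
    if f[2]>-1: break
move_gripper(88); pause(.3)
line_to([524.5,-351.2,190],200)
line_to([440,-345,330],300); pause(.2)
cp=cam_pose("wrist"); im=camera("wrist"); cv2.imwrite("pics/w4.png",im[:,:,::-1])
r=masks_of("wrist","case"); print([(d['conf'],d['point']) for d in r])
pickle.dump((cp,r),open("pics/w4.pkl","wb"))
from scipy.optimize import minimize
def boxmask(v,D=(150,60,50),z0=80):
    x,y,a=v; P=[proj(cp,[x+sx*D[0]*np.cos(a)-sy*D[1]*np.sin(a),y+sx*D[0]*np.sin(a)+sy*D[1]*np.cos(a),z]) for sx in(-.5,.5) for sy in(-.5,.5) for z in(z0,z0+D[2])]
    m=np.zeros((400,640),np.uint8);cv2.fillConvexPoly(m,np.round(cv2.convexHull(np.float32(P))*16).astype(np.int32),1,shift=4);return m>0
if r:
    M=r[0]["mask"]; f=lambda v:1-(boxmask(v)&M).sum()/(boxmask(v)|M).sum()
    s=minimize(f,[524,-351,.05],method="Nelder-Mead",options=dict(initial_simplex=[[524,-351,.05],[535,-351,.05],[524,-340,.05],[524,-351,.2]])); print(s.x,s.fun)
print(current_t())
```

```text
92.3 [ 0.1  0.2 -3.5]
91.6 [-1.3  1.4  4.4]
[(0.57, [332.5, 82.1])]
[ 524.7 -350.7    0.1] 0.04481625336121897
16.025
```

View pics/w4.png

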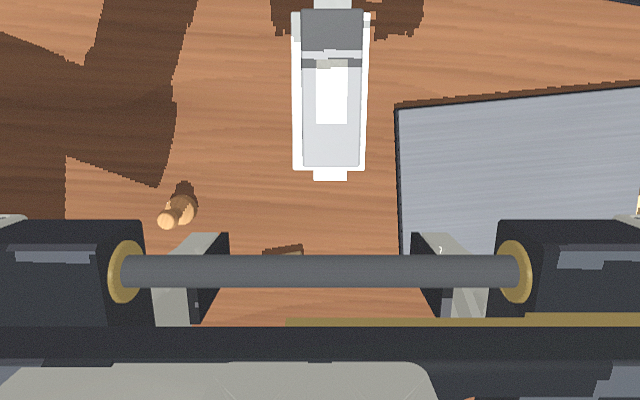

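The case sits centred on the ledge at (333,95). Fit: (524.7, −350.7). Now the catches, round posts first.

Run:
```python
from h import *
np.set_printoptions(precision=1,suppress=True)
th=.07; yv=np.array([-np.sin(th),np.cos(th)]); o=down(th)
for n,c in (("round",(695,-104.3)),("flat",(687.6,15.4))):
    p=np.array(c)+7*yv
    move_ptp([*p,250],o); line_to([*p,141],150)
    print(n,current_contact_force())
    move_gripper(30,30); pause(.2)
    print(current_width(),current_finger_force(),current_contact_force(),current_tcp_pos())
    w=current_width()
    move_gripper(88); 
    line_to([*p,250],200)
    if w>35.5: print("NOT FULL"); break
print(current_t())
```

```text
round [-0.7 -0.1  0.2]
32.42683356090659 30.068672597408295 [-0.8 -5.4  3.7] [694.7 -98.1 141.6]
flat [1.  0.  0.3]
32.97994833027921 30.047138929367065 [-0.1 -5.2  3.7] [687.3  21.6 141.6]
25.4
```

Both catches are fully in (widths below 34 mm). Next I plan the gate swing and check IK.

```bash
cat > g.py <<'E'
from h import *
th=.07; H=np.array([648,62.7]); K0=np.array([618.1,-136.])
r0=K0-H; r0=r0/np.linalg.norm(r0)*200
def knob(f):
    c,s=np.cos(-f),np.sin(-f); return H+np.array([[c,-s],[s,c]])@r0
E
python3 - <<'E'
from g import *
np.set_printoptions(precision=2,suppress=True)
for off in (np.pi/2,-np.pi/2):
    for f in (0,.4,.8,1.2,1.5):
        q=solve_ik([*knob(f),141],down(th+off-f)); print(off>0,f,knob(f),None if q is None else np.array(q))
print(current_joint_pos())
E
```

```text
True 0 [ 618.24 -135.07] None
True 0.4 [ 543.57 -107.87] [ 0.16  0.23 -0.37  0.   -0.96  2.65]
True 0.8 [485.39 -53.74] [ 0.29  0.13 -0.51  0.   -0.93  2.12]
True 1.2 [452.88  18.77] [ 0.48  0.07 -0.58  0.   -0.92  1.53]
True 1.5 [448.62  78.4 ] [ 0.61  0.07 -0.58  0.   -0.92  1.1 ]
False 0 [ 618.24 -135.07] [ 0.09  0.35 -0.2   0.   -1.02 -0.02]
False 0.4 [ 543.57 -107.87] [ 0.16  0.23 -0.37  0.   -0.96 -0.49]
False 0.8 [485.39 -53.74] [ 0.29  0.13 -0.51  0.   -0.93 -1.02]
False 1.2 [452.88  18.77] [ 0.48  0.07 -0.58  0.   -0.92 -1.61]
False 1.5 [448.62  78.4 ] [ 0.61  0.07 -0.58  0.   -0.92 -2.04]
[ 0.32  0.37  0.08 -0.   -1.28  1.33]
```

Run:
```python
from g import *
np.set_printoptions(precision=1,suppress=True)
O=lambda f:down(th-np.pi/2-f)
k=K0
move_gripper(50,40)
move_ptp([*k,230],O(0)); line_to([*k,141],120); print(current_contact_force())
move_gripper(10,40); print("grip",current_width(),current_finger_force(),current_contact_force())
for f in np.arange(.1,.35,.1):
    line_to([*knob(f),141],80,O(f)); print(f,current_width(),current_contact_force(),current_finger_force())
print(current_t())
im=camera("side"); cv2.imwrite("pics/s3.png",cv2.resize(im[80:300,230:500],None,fx=2.6,fy=2.6)[:,:,::-1])
```

```text
[ 0.2 -0.4  0.8]
grip 19.36229492060665 40.000505447387695 [-1.9 -0.6  2.7]
0.1 19.387121675113264 [-1.2 -4.9  1.9] 40.000144243240356
0.2 19.60510345845421 [-1.3 -5.8  1.3] 40.000357031822205
0.30000000000000004 19.531756436511873 [-3.  -5.8  1.8] 40.00032663345337
30.15
```

View pics/s3.png

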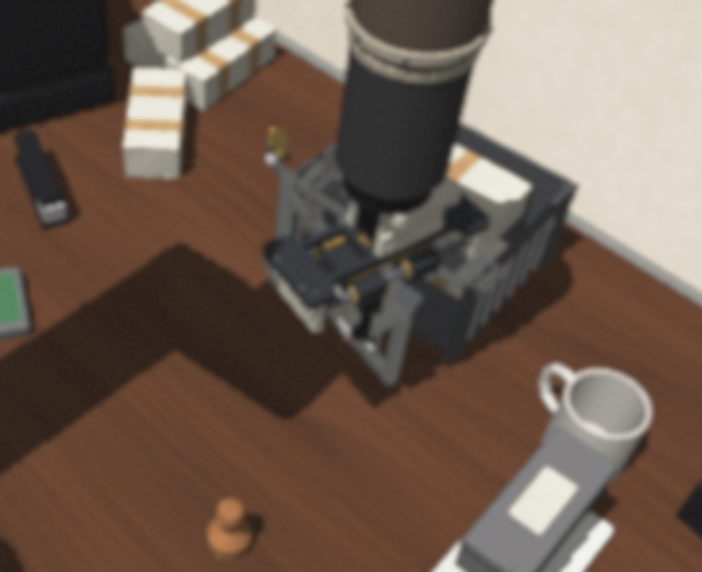

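The gate is swinging with the knob held near crop (370,315) and the forces are low. I'll continue.

Run:
```python
from g import *
np.set_printoptions(precision=1,suppress=True)
O=lambda f:down(th-np.pi/2-f)
for f in list(np.arange(.4,1.45,.1))+[1.48]:
    line_to([*knob(f),141],80,O(f)); w=current_width(); print(round(f,2),w,current_contact_force())
    if w<17: print("LOST"); break
pause(.4)
print(current_width(),current_finger_force(),current_tcp_pos(),current_t())
a=camera("side"); print([(d['conf'],d['point']) for d in find_in("side","case")])
b=camera("top")
cv2.imwrite("pics/f.png",np.hstack([cv2.resize(a[80:330,200:500],(400,333)),cv2.resize(b[40:290,180:480],(400,333))])[:,:,::-1])
```

```text
0.4 19.816564939500463 [-2.5 -6.4  1.6]
0.5 19.355435466976967 [-3.2 -6.8  2.5]
0.6 19.595826759787798 [-3.2 -6.8  2.7]
0.7 19.313022264009554 [-4.4 -3.7  4.7]
0.8 19.771235776681383 [-6.6 -2.6  6.6]
0.9 19.01412321210451 [-4.9 -5.1  5.1]
1.0 19.419968638597524 [-4.6 -4.   6.6]
1.1 19.157502928498477 [-5.3 -4.1  6.3]
1.2 18.8506605941204 [-4.9 -3.1  6.1]
1.3 19.671510623422943 [-4.7 -3.2  6.8]
1.4 19.536585994557207 [-4.  -2.8  6.8]
1.48 19.20125723349702 [-4.5 -1.9  6.1]
19.545093297381374 40.001065135002136 [448.1  74.2 141.1] 35.35
[(0.65, [433.7, 278.6])]
```

View pics/f.png

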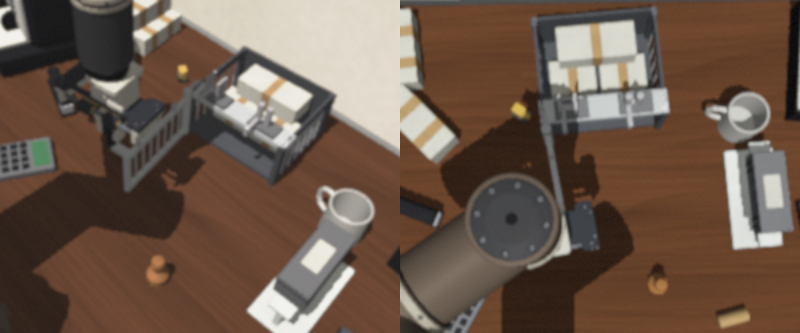

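The gate stands square to the cage front with the knob held. The case rests on the stand and the bystanders are in place, so I hand the job in.

```bash
python3 -c "
from plant import *
print(close_job())"
```

```text
the job is handed in; nothing more can be done
None
```

I handed the job in at about 35 s of the 72 s allowed, but `close_job()` returned no verdict: the case is centred on the stand, both catches are fully in (round posts first), and the gate is held about 1.48 rad open by its knob at 40 N, with no bystander visibly moved.

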